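Stack a vacuum trap in its assembly nest

TASK

The steel body of a vacuum trap already sits at the bottom of the assembly nest's round pocket. Stack the rest on it inside the pocket: first the brass spacer ring, and once that is let go, the steel cap with the black handle, handle up, each lying flat and centred on the part below. Set the parts down rather than dropping them; the blue spacer and the red-handled cap belong to another job.

Things in the scene. Friction and masses are not known exactly. Their poses are not given: they have to be found in the camera images.
- pocket (a point): Centre of the floor of the round pocket in the fixed nest (blue base 120 x 120 x 10 mm), 10 mm above the bench; z up. Two C-shaped aluminium walls, 6 mm thick, enclose it: inner diameter 72 mm, tops 70 mm above its floor. Between them, on this point's own +y and -y sides, are finger slots 48 mm wide, open down to the base, so fingers that close along y fit and can open there.
- body_center (a point): Centre (half-way up) of the trap's body, a loose steel disc, diameter 54 mm, 24 mm high, dark round face on top. It lies in the pocket on its floor, so its top is 24 mm above that floor, and stays there.
- spacer_mid (a point): Centre (on the axis, half-way up) of the brass spacer: upright gold-coloured ring, outer diameter 54 mm, inner 36 mm, 36 mm high, about 0.35 kg, standing loose on the bench; z is its axis. Take it across its outside. The two spacers and two caps stand in any order in four places beside the nest, 100 mm or more apart; a blue ring of the same size is not wanted.
- cap_grip (a point): Grip point of the cap: steel plate, diameter 54 mm, 6 mm thick, with an upright black round handle in its middle, diameter 22 mm, 50 mm tall; about 0.18 kg, loose on the bench, handle up. The point is on the axis, 36 mm above the plate's underside; z points up the handle. A same-size cap with a red handle is not wanted. A black crucible, 55 mm high, stands between nest and robot.
Things that resemble listed ones, but are neither listed nor needed, are in the scene too. Leave any pink look-alike of the part that bears spacer_mid alone.

How it is judged:
On the way, in this order (a step that is already met when the one before it is completed fails the run):
1. the brass spacer lies flat on the body in the pocket, let go (horizontal distance between each of body_center, spacer_mid and pocket below 0.014 m and z of body_center in the frame of pocket between 0.008 and 0.016 m and angle between each of body_center, spacer_mid's own z axis and vertical below 0.12 rad and z of spacer_mid in the frame of pocket between 0.038 and 0.046 m and contact force between the fingers and spacer below 0.2 N), for 0.2 s.
2. then the black-handled cap lies flat on the spacer, let go (horizontal distance between each of body_center, spacer_mid, cap_grip and pocket below 0.014 m and z of body_center in the frame of pocket between 0.008 and 0.016 m and angle between each of body_center, spacer_mid, cap_grip's own z axis and vertical below 0.12 rad and z of spacer_mid in the frame of pocket between 0.038 and 0.046 m and z of cap_grip in the frame of pocket between 0.092 and 0.1 m and contact force between the fingers and cap below 0.2 N), for 0.2 s.
At the end, for the whole second after the job is handed in: The body, the brass spacer and the black-handled cap are stacked in that order in the pocket, each within 14 mm of the pocket's axis, within 4 mm of its seated height and within 0.12 rad (7 degrees) of level, handle up, released and at rest (horizontal distance between each of body_center, spacer_mid, cap_grip and pocket below 0.014 m and z of body_center in the frame of pocket between 0.008 and 0.016 m and angle between each of body_center, spacer_mid, cap_grip's own z axis and vertical below 0.12 rad and z of spacer_mid in the frame of pocket between 0.038 and 0.046 m and z of cap_grip in the frame of pocket between 0.092 and 0.1 m and linear speed of each of trap_body, spacer, cap below 0.02 m/s); the robot touches nothing.
It fails at once if the spacer or the cap is dropped (moves faster than 0.7 m/s out of the fingers, a fall of about 25 mm) ((linear speed of spacer above 0.7 m/s and contact force between the fingers and spacer below 0.05 N) or (linear speed of cap above 0.7 m/s and contact force between the fingers and cap below 0.05 N)).
It also fails if it takes over 67 s, if anything falls off the work surface, if the arm or the gripper's body presses on something with over 40 N, if the wrist force passes 120 N, or if a joint passes its speed limit or range.

ROBOT

A 6-joint arm with a two-finger parallel gripper is mounted at the origin on the work surface. World frame = base frame: x ahead of the robot, y to its left, z up, the work surface at z = 0. Lengths are in m, angles in rad, forces in N, time in s.
With the tool pointing down it reaches from about 0.35 to 0.8 m from the base axis. Payload 7.3 kg.
Tool frame: the origin (TCP) lies at the very end of the fingers, on their centre line; the grasp point (between the pads) lies 19 mm behind it (arm.grasp_offset is the distance from the TCP to the grasp point, in m); x points along the fingers, y is the direction in which the jaws open and shut, and the axes are right-handed (so a half turn about x gives the same grasp; the last joint's range is limited). The gripper opens to 85 mm and grips with 20 to 120 N. Pads are 22 mm wide; open, the fingers measure 114 mm over their backs; the gripper's body (76 mm by 85 mm) begins 54 mm behind the grasp point. The pads swing forward as they close: fully open they stand 13 mm farther back than shut.
Start: joints at [-1.247, 0.342, 1.524, -0, 1.275, -0.146], TCP at [0.238, -0.468, 0.231] pointing down, gripper open.
Joint ranges: [-2.53, 2.53], [-0.77, 2.02], [0.04, 2.7], [-1, 4.14], [0.28, 2.66], [-3.11, 3.11]. Speed limits (rad/s): [2.57, 2.57, 3.14, 3.14, 3.14, 3.14].

INTERFACE

Orientations are given as a unit quaternion [x, y, z, w].
In Python, from cell import arm gives the robot as it stands.
- The arm moves only by the shell command python3 -m creep 'ROWS' [OPENING]. ROWS is JSON, a list of rows, each an object of numbers: "dx", "dy", "dz": the shift along the tool's x, y, z in m; "turn": the turn about the tool's x in degrees. A call has 1 to 8 rows; each row shifts and turns the pose as measured when the row begins, along the tool's axes as they then stand; what a row does not reach is not made up. A row lasts 1/12 s, in which the tool goes at most 41.7 mm and 7.16 degrees, less where a joint would pass 70% of its speed; a pose out of reach is approached as far as the arm can. A call with a gripper value outside its range is refused whole. OPENING is the closure in counts, from 0 (fully open) to 255 (shut), set as the call begins (- or left out, the last holds). The fingers move at their own pace and stop on an object; the grip force is fixed at half the most. Time passes only in rows, so rows that do not move let the fingers close. It gives the time, the measured TCP pose, the force and the opening at its end, in the units of the state.
- arm.get_obs(): the state, without advancing time (a new reading comes with each control period).
- arm.snapshot(name): name is "side" or "top" or "wrist"; returns the picture (480x640x3 uint8, red, green, blue); there is no depth.
- arm.calibration(name): a dict with "K" (3x3 intrinsics, pixels), "view" (4x4, takes a point from world to camera coordinates). Camera axes: x right, y down, z forward; pixel columns grow to the right and rows downward; lengths in m; the calibration is good to about 2 mm. The wrist camera is an equidistant fisheye: a pixel r from the principal point sees the ray r / f radians off the axis. A picture is of the moment at which its call begins: read the wrist's pose just before it. calibration takes no time and is no camera call; for the wrist camera it gives the pose at the moment of the call.
- arm.close_job(): hands the job in, once; it reports no verdict.
The state is a dict: "time_s": time; "q": joint angles; "joint_vel": joint speeds; "tau": joint torques, N m; "tool_pos": TCP position; "tool_rot": TCP orientation; "wrist_force": force on the tool from outside, world axes, zero at the start; "wrist_torque": the same for the moment, N m; "opening": finger opening in m.
Only numpy, scipy, OpenCV 4.12 (cv2) and the standard library are available. Lean on these libraries where they do the work, as an engineer would, in place of code of your own. Each camera call takes 0.05 s, during which the arm holds its last target. There are 200 camera calls.

## Working session

There is one attempt and no reset: what is moved stays moved. The work goes in short steps, Python scripts to look and compute and a shell command to move; the robot and the scene stay as the last step left them, time stands still between calls to the robot, and variables do not carry over. Pictures are saved under pics/ and viewed, about 8 in all and at most 12, crops included, and the job is handed in when it is done.

```bash
ls; mkdir -p pics; python3 - <<'E'
from cell import arm
import cv2,numpy as np
o=arm.get_obs(); print({k:np.round(v,3).tolist() for k,v in o.items()}, arm.grasp_offset)
for n in("top","side"):
    im=arm.snapshot(n); cv2.imwrite(f"pics/{n}0.png",im[:,:,::-1])
    c=arm.calibration(n); print(n,np.round(c["K"],1).tolist(),np.round(c["view"],3).tolist())
E
```

```text
pics
{'time_s': 0.0, 'q': [-1.247, 0.343, 1.525, -0.0, 1.275, -0.146], 'joint_vel': [0.001, 0.0, -0.0, -0.002, 0.001, 0.001], 'tau': [-0.002, -43.368, -24.601, -0.0, 0.008, -0.0], 'tool_pos': [0.238, -0.468, 0.231], 'tool_rot': [-0.688, -0.165, 0.688, -0.164], 'wrist_force': [-0.486, -0.11, 0.741], 'wrist_torque': [-0.053, 0.022, 0.041], 'opening': 0.086} 0.0187
top [[534.1, 0.0, 320.0], [0.0, 534.1, 236.8], [0.0, 0.0, 1.0]] [[-0.013, -1.0, -0.024, 0.031], [-0.981, 0.017, -0.191, 0.503], [0.191, 0.021, -0.981, 0.783], [0.0, 0.0, 0.0, 1.0]]
side [[492.2, 0.0, 314.8], [0.0, 492.2, 236.2], [0.0, 0.0, 1.0]] [[0.996, -0.087, -0.001, -0.505], [-0.054, -0.607, -0.793, 0.069], [0.069, 0.79, -0.61, 0.893], [0.0, 0.0, 0.0, 1.0]]
```

View pics/top0.png

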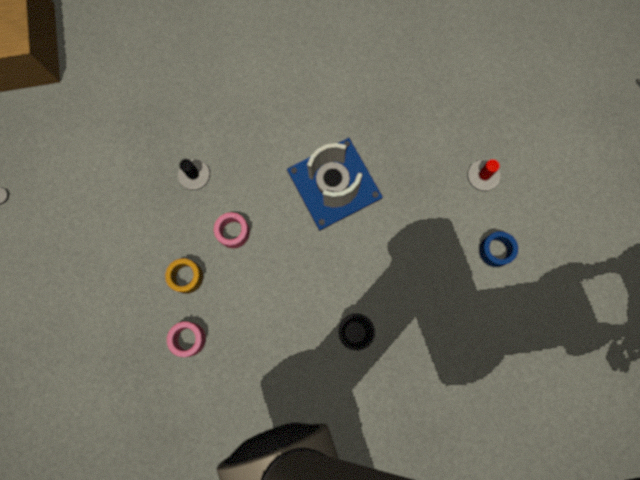

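View pics/side0.png

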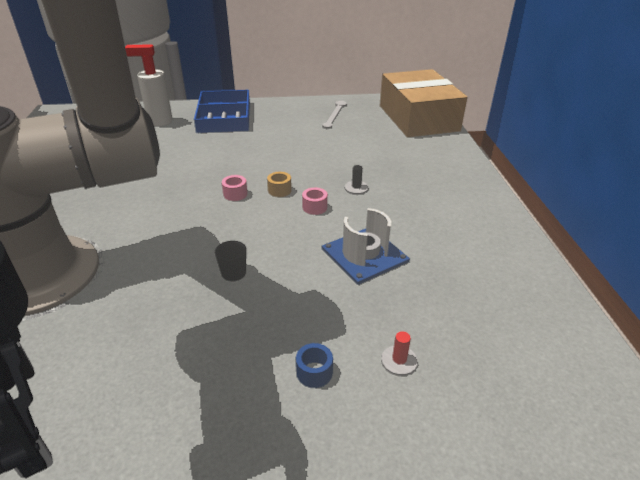

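The top view shows the gold ring at about (183,275), the black-handled cap's plate at (193,175), the nest and body at (333,178), and the crucible at (357,331). There are pink rings at (232,229) and (186,339), and the blue ring and red cap are on the right. The side view agrees. Next I'll measure positions.

```bash
cat > h.py <<'E'
from cell import arm
import cv2,numpy as np
from scipy.spatial.transform import Rotation as R
def ray(n,px,z,c=None):
    c=c or arm.calibration(n); K=np.array(c["K"]);V=np.array(c["view"])
    x=(px[0]-K[0,2])/K[0,0]; y=(px[1]-K[1,2])/K[1,1]
    if n=="wrist":
        r=np.hypot(x,y); d=np.array([x/r*np.sin(r),y/r*np.sin(r),np.cos(r)]) if r>1e-9 else np.array([0,0,1.])
    else: d=np.array([x,y,1.])
    d=V[:3,:3].T@d; o=-V[:3,:3].T@V[:3,3]
    return o+d*(z-o[2])/d[2]
def blob(im,lo,hi,box=None,amin=60):
    h=cv2.cvtColor(im,cv2.COLOR_RGB2HSV); m=cv2.inRange(h,lo,hi)
    if box: k=np.zeros_like(m); x0,y0,x1,y1=box; k[y0:y1,x0:x1]=255; m&=k
    cs,_=cv2.findContours(m,cv2.RETR_EXTERNAL,cv2.CHAIN_APPROX_NONE)
    return sorted([c for c in cs if cv2.contourArea(c)>amin],key=cv2.contourArea,reverse=True)
def togo(target,yaw=None):
    "tool-frame shift to bring the TCP to target; yaw = wanted world angle of the jaw axis (deg), mod 180"
    o=arm.get_obs(); r=R.from_quat(o["tool_rot"]); p=np.array(o["tool_pos"])
    M=r.as_matrix(); print("tcp",p.round(4),"axes",M.round(3).tolist())
    out=r.inv().apply(np.array(target)-p); a=np.degrees(np.arctan2(M[1,1],M[0,1]))
    t=None
    if yaw is not None:
        d=(yaw-a+90)%180-90; t=-d   # tool x points down: turn about it is minus world yaw
    print("shift mm",(out*1000).round(1),"jaw angle",round(a,1),"turn",t,"q6",round(o["q"][5],2))
E
python3 - <<'E'
from h import *
im=cv2.imread("pics/top0.png")[:,:,::-1].copy()
for c in blob(im,(10,120,80),(28,255,255),(140,240,220,310)):
    e=cv2.fitEllipse(c); x,y,w,h=cv2.boundingRect(c); print("gold",e,(x,y,w,h)); print(ray("top",e[0],.03))
for c in blob(im,(0,0,120),(179,60,255),(170,150,215,195)):
    e=cv2.fitEllipse(c); print("plate",e,ray("top",e[0],.005))
b=blob(im,(105,150,60),(125,255,255),(270,120,400,240))
bx=np.vstack(b); r=cv2.minAreaRect(bx); print(cv2.boxPoints(r).tolist()); P=[ray("top",p,.01) for p in cv2.boxPoints(r)]; P=np.array(P); print(P.round(3),P.mean(0)); 
d=np.diff(P[:,:2],axis=0); print(np.linalg.norm(d,axis=1),np.degrees(np.arctan2(d[:,1],d[:,0])))
for p in [(348,138),(382,197),(320,229),(287,170)]: print(ray("top",p,.01).round(3))
for p in [(325,152),(345,190)]: print("wall",ray("top",p,.08).round(3))
print("body dark", ray("top",(333,178),.034).round(3),"crucible",ray("top",(357,331),.055).round(3))
print("pinks",ray("top",(232,229),.03).round(3),ray("top",(186,339),.03).round(3), "handle top", ray("top",(186,162),.056))
E
cp pics/top0.png /dev/null; python3 - <<'E'
import cv2
a=cv2.imread("pics/top0.png")
x=cv2.resize(a[125:245,270:400],None,fx=4,fy=4,interpolation=cv2.INTER_CUBIC); cv2.imwrite("pics/nest.png",x)
E
```

```text
gold ((181.96209716796875, 274.8771057128906), (32.96324920654297, 34.45555114746094), 40.10932922363281) (165, 258, 35, 35)
[0.44957252 0.24290755 0.03      ]
plate ((192.00851440429688, 171.99432373046875), (52.04547882080078, 52.08218002319336), 156.79962158203125) [0.62737742 0.23937052 0.005     ]
[[287.2976989746094, 168.98870849609375], [350.1833190917969, 136.42294311523438], [381.6188049316406, 197.1259765625], [318.7331848144531, 229.69174194335938]]
[[ 0.628  0.078  0.01 ]
 [ 0.683 -0.029  0.01 ]
 [ 0.576 -0.078  0.01 ]
 [ 0.523  0.026  0.01 ]] [ 0.60243283 -0.00091854  0.01      ]
[0.12009535 0.11790004 0.11721607] [ -62.55322237 -155.25825389  116.92668776]
[ 0.68  -0.025  0.01 ]
[ 0.576 -0.079  0.01 ]
[0.524 0.024 0.01 ]
[0.626 0.078 0.01 ]
wall [0.631 0.013 0.08 ]
wall [ 0.569 -0.016  0.08 ]
body dark [0.603 0.001 0.034] crucible [ 0.358 -0.03   0.055]
pinks [0.522 0.165 0.03 ] [0.35  0.233 0.03 ] handle top [0.62746654 0.23574901 0.056     ]
```

View pics/nest.png

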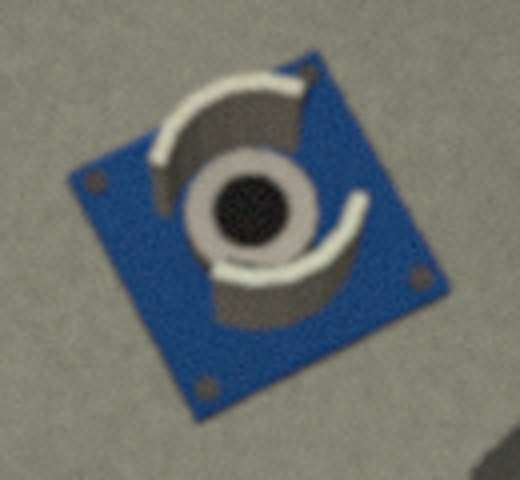

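The nest crop shows the wall openings facing lower left and upper right, parallel to the base edge, so the jaw axis should be about -63°. The body's dark face agrees with the base centre to 2 mm.

```bash
python3 -c "
from h import *
togo([.45,.243,.2],-63)"; python3 -m creep '[{"turn":7},{"turn":7}]'; python3 -c "
from h import *
togo([.45,.243,.2],-63)"
```

```text
tcp [ 0.2376 -0.4678  0.2307] axes [[-0.0, 0.453, -0.892], [0.001, -0.892, -0.453], [-1.0, -0.001, -0.0]]
shift mm [  31.5 -537.6 -511.2] jaw angle -63.1 turn -0.08283812131730883 q6 -0.15
tcp [ 0.2376 -0.4678  0.2307] axes [[-0.0, 0.453, -0.892], [0.001, -0.892, -0.453], [-1.0, -0.001, -0.0]]
shift mm [  31.5 -537.6 -511.2] jaw angle -63.1 turn -0.08283812131730883 q6 -0.15invalid input
```

```bash
python3 -m creep '[{"dx":0,"dy":0,"dz":-0.04,"turn":0},{"dx":0,"dy":0,"dz":-0.04,"turn":0},{"dx":0,"dy":0,"dz":-0.04,"turn":0},{"dx":0,"dy":-0.02,"dz":-0.035,"turn":0}]' 0; python3 -m creep '[{"dx":0,"dy":-0.03,"dz":-0.028,"turn":0},{"dx":0,"dy":-0.03,"dz":-0.028,"turn":0},{"dx":0,"dy":-0.03,"dz":-0.028,"turn":0},{"dx":0,"dy":-0.03,"dz":-0.028,"turn":0},{"dx":0,"dy":-0.03,"dz":-0.028,"turn":0},{"dx":0,"dy":-0.03,"dz":-0.028,"turn":0},{"dx":0,"dy":-0.03,"dz":-0.028,"turn":0},{"dx":0,"dy":-0.03,"dz":-0.028,"turn":0}]'
python3 -c "
from h import *
togo([.45,.243,.2],-63)"
```

```text
time_s: 0.43
tool_pos: [0.3657, -0.3836, 0.2285]
tool_rot: [-0.688, -0.16, 0.69, -0.159]
wrist_force: [-0.0, 1.7, -0.0]
opening: 0.0856
time_s: 1.1
tool_pos: [0.4619, -0.0631, 0.2255]
tool_rot: [-0.687, -0.161, 0.691, -0.157]
wrist_force: [0.8, -0.3, -1.5]
opening: 0.0852
tcp [ 0.4619 -0.0631  0.2255] axes [[-0.007, 0.438, -0.899], [0.005, -0.899, -0.438], [-1.0, -0.007, 0.004]]
shift mm [  27.1 -280.2 -123.6] jaw angle -64.0 turn -1.0026293351174047 q6 0.81
```

```bash
python3 -m creep '[{"dx":0,"dy":-0.038,"dz":-0.016,"turn":0},{"dx":0,"dy":-0.038,"dz":-0.016,"turn":0},{"dx":0,"dy":-0.038,"dz":-0.016,"turn":0},{"dx":0,"dy":-0.038,"dz":-0.016,"turn":0},{"dx":0,"dy":-0.038,"dz":-0.016,"turn":0},{"dx":0.015,"dy":-0.03,"dz":-0.016,"turn":-1},{"dx":0.015,"dy":-0.03,"dz":-0.016,"turn":0},{"dx":0.0,"dy":-0.02,"dz":-0.01,"turn":0}]'
python3 -m creep '[{"dx":0,"dy":0,"dz":0,"turn":0},{"dx":0,"dy":0,"dz":0,"turn":0}]'
python3 - <<'E'
from h import *
c=arm.calibration("wrist"); im=arm.snapshot("wrist"); cv2.imwrite("pics/w1.png",im[:,:,::-1])
togo([.45,.243,.06],-63)
print(np.round(c["K"],1).tolist())
for b in blob(im,(10,120,60),(28,255,255),amin=100)[:3]:
    e=cv2.fitEllipse(b); print(e,cv2.contourArea(b),ray("wrist",e[0],.03,c))
E
```

```text
time_s: 1.77
tool_pos: [0.4498, 0.2429, 0.195]
tool_rot: [-0.685, -0.169, 0.689, -0.164]
wrist_force: [-0.1, -0.6, -1.0]
opening: 0.0853
time_s: 1.93
tool_pos: [0.4481, 0.2474, 0.1933]
tool_rot: [-0.684, -0.171, 0.69, -0.166]
wrist_force: [0.6, -0.9, -0.4]
opening: 0.0854
tcp [0.4482 0.2471 0.1935] axes [[-0.009, 0.462, -0.887], [0.006, -0.887, -0.462], [-1.0, -0.01, 0.006]]
shift mm [133.4   5.8  -0.4] jaw angle -62.5 turn 0.5390030441919293 q6 1.43
[[371.6, 0.0, 320.1], [0.0, 371.6, 245.4], [0.0, 0.0, 1.0]]
((328.0669250488281, 224.70416259765625), (62.07655715942383, 65.69062805175781), 5.904721260070801) 3196.5 [0.45001231 0.24220278 0.03      ]
```

View pics/w1.png

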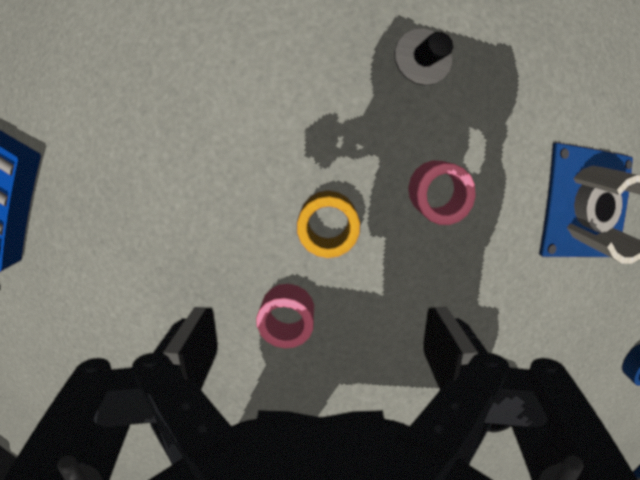

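The wrist view shows the gold ring at (328,225), which gives (0.450, 0.242) and agrees with the top view within 1 mm. The fingers clear both pink rings.

```bash
python3 -m creep '[{"dx":0.035,"dy":0.003,"dz":0,"turn":0},{"dx":0.035,"dy":0.003,"dz":0,"turn":0},{"dx":0.035,"dy":0.001,"dz":0,"turn":0},{"dx":0.025,"dy":0,"dz":0,"turn":0},{"dx":0.01,"dy":0,"dz":0,"turn":0},{"dx":0,"dy":0,"dz":0,"turn":0}]'
python3 -c "
from h import *
togo([.45,.2425,.002],-63)"
```

```text
time_s: 2.48
tool_pos: [0.4549, 0.2357, 0.0521]
tool_rot: [0.688, 0.169, -0.687, 0.163]
wrist_force: [-0.9, -0.7, 0.6]
opening: 0.0851
tcp [0.4549 0.2357 0.0521] axes [[-0.0, 0.456, -0.89], [0.008, -0.89, -0.456], [-1.0, -0.007, -0.004]]
shift mm [50.1 -8.   1.4] jaw angle -62.9 turn 0.12733726349243568 q6 1.41
```

```bash
python3 -m creep '[{"dx":0.0,"dy":-0.007,"dz":0.001,"turn":0},{"dx":0.02,"dy":0,"dz":0,"turn":0},{"dx":0.02,"dy":0,"dz":0,"turn":0},{"dx":0,"dy":0,"dz":0,"turn":0},{"dx":0,"dy":0,"dz":0,"turn":0}]'
python3 -c "
from h import *
togo([.45,.2425,.002],-63)"
```

```text
time_s: 2.9
tool_pos: [0.4544, 0.2405, 0.0165]
tool_rot: [0.691, 0.167, -0.684, 0.161]
wrist_force: [-0.2, 0.1, -0.5]
opening: 0.0856
tcp [0.4544 0.2405 0.0165] axes [[0.008, 0.451, -0.893], [0.01, -0.893, -0.451], [-1.0, -0.006, -0.011]]
shift mm [14.5 -3.7  3.2] jaw angle -63.2 turn -0.2150939502720064 q6 1.43
```

```bash
python3 -m creep '[{"dx":0.008,"dy":-0.003,"dz":0.003,"turn":0},{"dx":0.006,"dy":0,"dz":0,"turn":0},{"dx":0,"dy":0,"dz":0,"turn":0},{"dx":0,"dy":0,"dz":0,"turn":0}]'
python3 -c "
from h import *
togo([.45,.2425,.002],-63)"
python3 -m creep '[{"dx":0,"dy":0,"dz":0,"turn":0},{"dx":0,"dy":0,"dz":0,"turn":0},{"dx":0,"dy":0,"dz":0,"turn":0},{"dx":0,"dy":0,"dz":0,"turn":0},{"dx":0,"dy":0,"dz":0,"turn":0},{"dx":0,"dy":0,"dz":0,"turn":0},{"dx":0,"dy":0,"dz":0,"turn":0},{"dx":0,"dy":0,"dz":0,"turn":0}]' 255
python3 -m creep '[{"dx":0,"dy":0,"dz":0,"turn":0},{"dx":0,"dy":0,"dz":0,"turn":0},{"dx":0,"dy":0,"dz":0,"turn":0},{"dx":0,"dy":0,"dz":0,"turn":0}]'
python3 -c "
from h import *
togo([.45,.2425,.1],-63)"
```

```text
time_s: 3.23
tool_pos: [0.4525, 0.2429, 0.0059]
tool_rot: [0.694, 0.167, -0.682, 0.16]
wrist_force: [-0.1, -0.3, 0.1]
opening: 0.0852
tcp [0.4525 0.2429 0.0059] axes [[0.014, 0.45, -0.893], [0.013, -0.893, -0.45], [-1.0, -0.005, -0.019]]
shift mm [ 3.9 -0.8  2.5] jaw angle -63.2 turn -0.24303136295731065 q6 1.43
time_s: 3.9
tool_pos: [0.453, 0.2432, 0.0075]
tool_rot: [0.694, 0.167, -0.681, 0.16]
wrist_force: [0.2, -0.4, 0.5]
opening: 0.053
time_s: 4.23
tool_pos: [0.453, 0.2432, 0.0075]
tool_rot: [0.694, 0.167, -0.681, 0.16]
wrist_force: [-1.2, -0.8, -0.9]
opening: 0.0528
tcp [0.453  0.2432 0.0075] axes [[0.016, 0.45, -0.893], [0.013, -0.893, -0.45], [-1.0, -0.005, -0.02]]
shift mm [-92.5  -1.1   1.1] jaw angle -63.2 turn -0.2270568639227406 q6 1.43
```

```bash
python3 -m creep '[{"dx":-0.01,"dy":0,"dz":0,"turn":0},{"dx":-0.02,"dy":0,"dz":0,"turn":0},{"dx":-0.03,"dy":0,"dz":0,"turn":0},{"dx":-0.03,"dy":0,"dz":0,"turn":0},{"dx":-0.03,"dy":0,"dz":0,"turn":0},{"dx":-0.025,"dy":0,"dz":0,"turn":0},{"dx":-0.01,"dy":0,"dz":0,"turn":0},{"dx":0,"dy":0,"dz":0,"turn":0}]'
python3 -m creep '[{"dx":0,"dy":0.02,"dz":-0.003,"turn":0},{"dx":0,"dy":0.035,"dz":-0.003,"turn":0},{"dx":0,"dy":0.035,"dz":-0.003,"turn":0},{"dx":0,"dy":0.035,"dz":-0.003,"turn":0},{"dx":0,"dy":0.035,"dz":-0.003,"turn":0},{"dx":0,"dy":0.035,"dz":-0.003,"turn":0},{"dx":0,"dy":0.025,"dz":-0.003,"turn":0},{"dx":0,"dy":0.015,"dz":0,"turn":0}]'
python3 -m creep '[{"dx":0,"dy":0,"dz":0,"turn":0},{"dx":0,"dy":0,"dz":0,"turn":0}]'
python3 - <<'E'
from h import *
togo([.6025,0,.15],-63)
c=arm.calibration("wrist"); im=arm.snapshot("wrist"); cv2.imwrite("pics/w2.png",im[:,:,::-1])
E
```

```text
time_s: 4.9
tool_pos: [0.4471, 0.2397, 0.1698]
tool_rot: [0.691, 0.166, -0.685, 0.161]
wrist_force: [0.2, -0.3, -3.6]
opening: 0.0527
time_s: 5.57
tool_pos: [0.5708, 0.0343, 0.1636]
tool_rot: [0.687, 0.171, -0.687, 0.162]
wrist_force: [-0.7, 0.4, -2.7]
opening: 0.0529
time_s: 5.73
tool_pos: [0.5708, 0.0304, 0.1608]
tool_rot: [-0.686, -0.169, 0.689, -0.16]
wrist_force: [-0.6, -0.1, -3.3]
opening: 0.0529
tcp [0.5708 0.0304 0.1608] axes [[-0.007, 0.453, -0.892], [0.011, -0.892, -0.453], [-1.0, -0.013, 0.001]]
shift mm [ 10.3  41.6 -14.5] jaw angle -63.1 turn -0.07560233935592464 q6 1.01
```

View pics/w2.png

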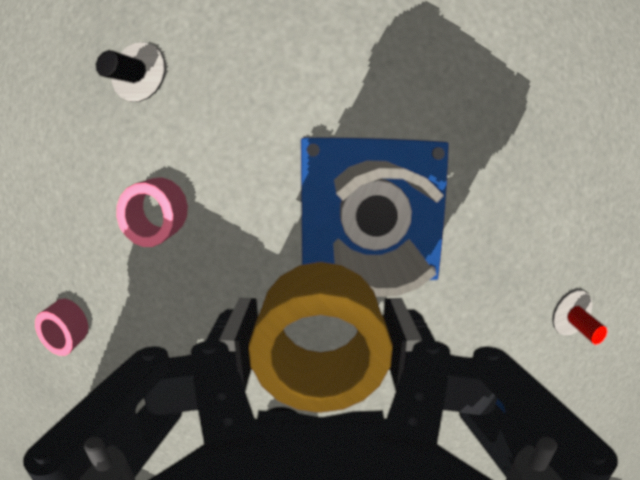

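The ring is held level and the nest base is square to the jaws. The dark body face is at (377,215).

```bash
python3 - <<'E'
from h import *
for p,z in [((377,215),.034),((138,71),.006),((105,63),.056)]: print(ray("wrist",p,z).round(4))
E
python3 -m creep '[{"dx":0,"dy":0.02,"dz":-0.008,"turn":0},{"dx":0,"dy":0.018,"dz":-0.006,"turn":0},{"dx":0,"dy":0,"dz":0,"turn":0},{"dx":0,"dy":0,"dz":0,"turn":0}]'
python3 -c "
from h import *
togo([.6025,0,.043],-63)"
```

```text
[0.604  0.0017 0.034 ]
[0.6234 0.2335 0.006 ]
[0.6224 0.2357 0.056 ]
time_s: 6.12
tool_pos: [0.5976, 0.0075, 0.1583]
tool_rot: [-0.684, -0.172, 0.691, -0.161]
wrist_force: [0.0, 0.3, -3.2]
opening: 0.0529
tcp [0.5976 0.0075 0.1583] axes [[-0.013, 0.458, -0.889], [0.013, -0.889, -0.458], [-1.0, -0.018, 0.006]]
shift mm [115.2  11.   -1.6] jaw angle -62.7 turn 0.2502790851142862 q6 0.97
```

```bash
python3 -m creep '[{"dx":0.015,"dy":0.009,"dz":-0.002,"turn":0},{"dx":0.02,"dy":0.002,"dz":-0.002,"turn":0},{"dx":0.015,"dy":0,"dz":0,"turn":0},{"dx":0,"dy":0,"dz":0,"turn":0},{"dx":0,"dy":0,"dz":0,"turn":0}]'
python3 -c "
from h import *
togo([.6055,0.002,.043],-63)"
```

```text
time_s: 6.53
tool_pos: [0.6025, 0.0068, 0.1073]
tool_rot: [-0.683, -0.175, 0.691, -0.163]
wrist_force: [0.2, -0.1, -3.0]
opening: 0.0529
tcp [0.6025 0.0068 0.1073] axes [[-0.015, 0.464, -0.886], [0.015, -0.886, -0.464], [-1.0, -0.02, 0.006]]
shift mm [64.2  7.  -0.8] jaw angle -62.4 turn 0.6207991698928765 q6 0.96
```

```bash
python3 -m creep '[{"dx":0.0,"dy":0.006,"dz":-0.001,"turn":0},{"dx":0.015,"dy":0.0015,"dz":0,"turn":0.5},{"dx":0.015,"dy":0,"dz":0,"turn":0},{"dx":0.008,"dy":0,"dz":0,"turn":0},{"dx":0,"dy":0,"dz":0,"turn":0}]'
python3 -c "
from h import *
togo([.6055,0.002,.043],-63)"
```

```text
time_s: 6.95
tool_pos: [0.6089, 0.0027, 0.0739]
tool_rot: [-0.686, -0.172, 0.688, -0.162]
wrist_force: [-1.4, -0.2, -4.6]
opening: 0.0528
tcp [0.6089 0.0027 0.0739] axes [[-0.007, 0.459, -0.888], [0.014, -0.888, -0.459], [-1.0, -0.015, -0.0]]
shift mm [30.9 -0.5  3.4] jaw angle -62.7 turn 0.3149669357767948 q6 0.96
```

```bash
python3 -m creep '[{"dx":0.01,"dy":0,"dz":0.003,"turn":0},{"dx":0.01,"dy":0,"dz":0,"turn":0},{"dx":0.004,"dy":0,"dz":0,"turn":0},{"dx":0,"dy":0,"dz":0,"turn":0}]'
python3 -m creep '[{"dx":0,"dy":0,"dz":0,"turn":0},{"dx":0.002,"dy":0,"dz":0,"turn":0},{"dx":0,"dy":0,"dz":0,"turn":0}]'
python3 -c "
from h import *
togo([.6055,0.002,.0415],-63)"
```

```text
time_s: 7.28
tool_pos: [0.6074, 0.0014, 0.0505]
tool_rot: [0.687, 0.172, -0.687, 0.162]
wrist_force: [0.5, -0.7, -4.2]
opening: 0.0526
time_s: 7.53
tool_pos: [0.6076, 0.0013, 0.0486]
tool_rot: [0.687, 0.172, -0.687, 0.162]
wrist_force: [-0.3, -0.6, -2.6]
opening: 0.053
tcp [0.6076 0.0013 0.0486] axes [[-0.002, 0.459, -0.888], [0.013, -0.888, -0.459], [-1.0, -0.013, -0.004]]
shift mm [ 7.1 -1.5  1.6] jaw angle -62.7 turn 0.3375959066725045 q6 0.95
```

```bash
python3 -m creep '[{"dx":0.003,"dy":0,"dz":0.001,"turn":0},{"dx":0.002,"dy":0,"dz":0,"turn":0},{"dx":0,"dy":0,"dz":0,"turn":0}]'
python3 -m creep '[{"dx":0.002,"dy":0,"dz":0,"turn":0},{"dx":0,"dy":0,"dz":0,"turn":0}]'
python3 -m creep '[{"dx":0.0015,"dy":0,"dz":0,"turn":0},{"dx":0,"dy":0,"dz":0,"turn":0}]'
```

```text
time_s: 7.78
tool_pos: [0.6072, 0.0008, 0.0439]
tool_rot: [0.688, 0.172, -0.686, 0.163]
wrist_force: [-0.7, -0.5, -3.2]
opening: 0.0523
time_s: 7.95
tool_pos: [0.6074, 0.0008, 0.0419]
tool_rot: [0.688, 0.172, -0.686, 0.163]
wrist_force: [0.3, -0.7, -3.6]
opening: 0.0532
time_s: 8.12
tool_pos: [0.6079, 0.0006, 0.042]
tool_rot: [0.689, 0.171, -0.686, 0.163]
wrist_force: [0.1, 0.6, -3.0]
opening: 0.0524
```

```bash
python3 -m creep '[{"dx":0.002,"dy":0,"dz":0,"turn":0},{"dx":0,"dy":0,"dz":0,"turn":0}]'
python3 -m creep '[{"dx":0.002,"dy":0,"dz":0,"turn":0},{"dx":0,"dy":0,"dz":0,"turn":0}]'
```

```text
time_s: 8.28
tool_pos: [0.6084, 0.0005, 0.042]
tool_rot: [0.689, 0.171, -0.685, 0.163]
wrist_force: [0.6, -0.3, -3.5]
opening: 0.0528
time_s: 8.45
tool_pos: [0.609, 0.0004, 0.0419]
tool_rot: [0.69, 0.171, -0.684, 0.164]
wrist_force: [-0.3, 0.6, -4.5]
opening: 0.0527
```

```bash
python3 -m creep '[{"dx":0.004,"dy":0,"dz":0.001,"turn":0}]'; python3 -m creep '[{"dx":0,"dy":0,"dz":0,"turn":0}]'; python3 - <<'E'
from h import *
im=arm.snapshot("side"); cv2.imwrite("pics/s2.png",cv2.resize(im[170:300,300:440],None,fx=5,fy=4.6,interpolation=cv2.INTER_CUBIC)[:,:,::-1])
E
```

```text
time_s: 8.53
tool_pos: [0.6092, 0.0002, 0.0411]
tool_rot: [0.691, 0.171, -0.683, 0.164]
wrist_force: [-14.1, 3.9, 50.2]
opening: 0.0528
time_s: 8.62
tool_pos: [0.6097, 0.0003, 0.0424]
tool_rot: [0.692, 0.17, -0.682, 0.164]
wrist_force: [-0.2, -0.7, -4.3]
opening: 0.0527
```

View pics/s2.png

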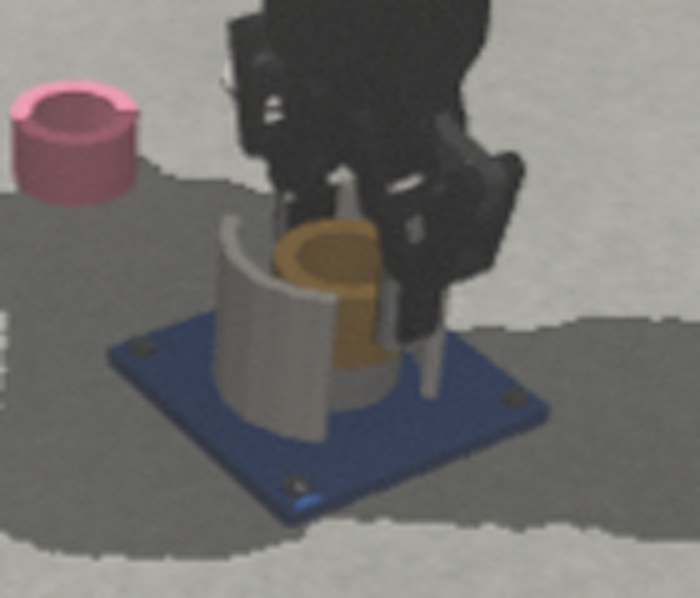

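The side view shows the ring seated on the steel body between the walls. A 50 N contact spike at TCP z 0.041 confirms it. I'll shift back a few mm to centre it, then release.

```bash
python3 -m creep '[{"dx":0,"dy":-0.003,"dz":0.003,"turn":0},{"dx":0,"dy":0,"dz":0,"turn":0}]'; python3 -c "
from h import *
togo([.6055,0.002,.0415],-63)"
python3 -m creep '[{"dx":0,"dy":0,"dz":0,"turn":0},{"dx":0,"dy":0,"dz":0,"turn":0},{"dx":0,"dy":0,"dz":0,"turn":0},{"dx":0,"dy":0,"dz":0,"turn":0},{"dx":0,"dy":0,"dz":0,"turn":0},{"dx":0,"dy":0,"dz":0,"turn":0},{"dx":0,"dy":0,"dz":0,"turn":0}]' 0
```

```text
time_s: 8.83
tool_pos: [0.6053, 0.0017, 0.0414]
tool_rot: [0.691, 0.17, -0.683, 0.164]
wrist_force: [-3.9, 1.6, 5.7]
opening: 0.0528
tcp [0.6053 0.0017 0.0414] axes [[0.01, 0.46, -0.888], [0.011, -0.888, -0.46], [-1.0, -0.006, -0.014]]
shift mm [-0.  -0.2 -0.4] jaw angle -62.6 turn 0.3740892922398018 q6 0.95
time_s: 9.42
tool_pos: [0.6055, 0.0015, 0.0401]
tool_rot: [0.691, 0.17, -0.683, 0.164]
wrist_force: [1.0, 0.4, -0.7]
opening: 0.0855
```

```bash
python3 -m creep '[{"dx":-0.01,"dy":0,"dz":0,"turn":0},{"dx":-0.025,"dy":0,"dz":0,"turn":0},{"dx":-0.035,"dy":0,"dz":0,"turn":0},{"dx":-0.035,"dy":0,"dz":0,"turn":0},{"dx":-0.035,"dy":0,"dz":0,"turn":0},{"dx":-0.02,"dy":0,"dz":0,"turn":0}]'
python3 -m creep '[{"dx":0,"dy":-0.02,"dz":-0.013,"turn":0},{"dx":0,"dy":-0.034,"dz":-0.021,"turn":0},{"dx":0,"dy":-0.034,"dz":-0.021,"turn":0},{"dx":0,"dy":-0.034,"dz":-0.021,"turn":0},{"dx":0,"dy":-0.03,"dz":-0.019,"turn":0},{"dx":0,"dy":-0.015,"dz":-0.01,"turn":0},{"dx":0,"dy":0,"dz":0,"turn":0},{"dx":0,"dy":0,"dz":0,"turn":0}]'
python3 - <<'E'
from h import *
togo([.625,.236,.1],-63)
c=arm.calibration("wrist"); im=arm.snapshot("wrist"); cv2.imwrite("pics/w3.png",im[:,:,::-1])
t=arm.snapshot("top"); cv2.imwrite("pics/t3.png",t[:,:,::-1])
for b in blob(t,(10,100,60),(28,255,255),(280,120,400,240),30): e=cv2.fitEllipse(b); print("gold top cam",e,cv2.boundingRect(b),ray("top",e[0],.07))
E
```

```text
time_s: 9.92
tool_pos: [0.6006, -0.0001, 0.2034]
tool_rot: [0.687, 0.172, -0.687, 0.162]
wrist_force: [1.5, 0.1, 0.3]
opening: 0.0852
time_s: 10.58
tool_pos: [0.6214, 0.2029, 0.2233]
tool_rot: [0.696, 0.168, -0.679, 0.163]
wrist_force: [0.1, -0.6, 0.3]
opening: 0.0855
tcp [0.6214 0.2029 0.2233] axes [[0.021, 0.455, -0.89], [0.013, -0.89, -0.455], [-1.0, -0.002, -0.024]]
shift mm [123.7 -27.7 -15.3] jaw angle -62.9 turn 0.09655860706851627 q6 1.29
gold top cam ((333.6784973144531, 172.9451141357422), (34.45468521118164, 35.58906936645508), 176.21157836914062) (317, 155, 35, 36) [5.99956692e-01 4.33742660e-04 7.00000000e-02]
```

View pics/w3.png

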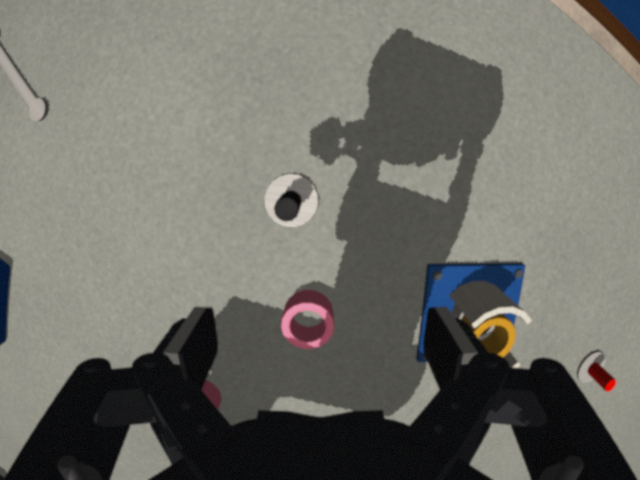

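The wrist view shows the ring seated in the nest at (492,336). The top camera puts it at (0.600, 0.000), centred within 3 mm. The cap plate is at (292,200) and the handle top at (288,207).

```bash
python3 - <<'E'
from h import *
im=cv2.imread("pics/w3.png")[:,:,::-1].copy()
for b in blob(im,(0,0,0),(179,255,60),(262,172,325,232),30): e=cv2.fitEllipse(b); print(e,cv2.boundingRect(b))
for p,z in [((292,200),.006),((288,207),.056)]: print(ray("wrist",p,z).round(4))
E
python3 -m creep '[{"dx":0,"dy":-0.02,"dz":-0.01,"turn":0},{"dx":0.02,"dy":-0.006,"dz":-0.005,"turn":0},{"dx":0.03,"dy":0,"dz":0,"turn":0},{"dx":0.03,"dy":0,"dz":0,"turn":0},{"dx":0.015,"dy":0,"dz":0,"turn":0},{"dx":0,"dy":0,"dz":0,"turn":0},{"dx":0,"dy":0,"dz":0,"turn":0}]'
python3 -c "
from h import *
togo([.626,.2365,.017],-63)"
```

```text
((288.048828125, 204.9837188720703), (21.06816291809082, 29.89375114440918), 29.3133544921875) (276, 191, 25, 29)
[0.6244 0.2339 0.006 ]
[0.6259 0.2343 0.056 ]
time_s: 11.27
tool_pos: [0.6283, 0.2214, 0.1294]
tool_rot: [0.698, 0.162, -0.679, 0.159]
wrist_force: [-0.1, -0.0, 0.4]
opening: 0.0851
tcp [0.6283 0.2214 0.1294] axes [[0.026, 0.441, -0.897], [0.011, -0.897, -0.441], [-1.0, 0.002, -0.028]]
shift mm [112.5 -14.8  -1.5] jaw angle -63.8 turn -0.8160864619883625 q6 1.33
```

```bash
python3 -m creep '[{"dx":0,"dy":-0.012,"dz":0,"turn":-0.5},{"dx":0.02,"dy":-0.002,"dz":0,"turn":0},{"dx":0.025,"dy":0,"dz":0,"turn":0},{"dx":0.015,"dy":0,"dz":0,"turn":0},{"dx":0,"dy":0,"dz":0,"turn":0},{"dx":0,"dy":0,"dz":0,"turn":0}]'
python3 -c "
from h import *
togo([.6255,.2355,.017],-63)"
```

```text
time_s: 11.77
tool_pos: [0.6282, 0.2353, 0.0787]
tool_rot: [0.703, 0.164, -0.673, 0.16]
wrist_force: [-0.2, 1.3, 0.2]
opening: 0.0853
tcp [0.6282 0.2353 0.0787] axes [[0.041, 0.446, -0.894], [0.015, -0.895, -0.446], [-0.999, 0.005, -0.043]]
shift mm [61.6 -1.7  5. ] jaw angle -63.5 turn -0.48554333155772156 q6 1.35
```

```bash
python3 -m creep '[{"dx":0.01,"dy":0,"dz":0.003,"turn":0},{"dx":0.01,"dy":0,"dz":0.002,"turn":0},{"dx":0.01,"dy":0,"dz":0,"turn":0},{"dx":0,"dy":0,"dz":0,"turn":0}]'
python3 -c "
from h import *
togo([.6255,.2355,.017],-63)"
```

```text
time_s: 12.1
tool_pos: [0.627, 0.2344, 0.0519]
tool_rot: [0.706, 0.164, -0.669, 0.161]
wrist_force: [-0.8, 0.4, -0.8]
opening: 0.0856
tcp [0.627  0.2344 0.0519] axes [[0.05, 0.447, -0.893], [0.017, -0.895, -0.446], [-0.999, 0.007, -0.052]]
shift mm [34.8 -1.9  2.7] jaw angle -63.5 turn -0.469127101641476 q6 1.35
```

```bash
python3 -m creep '[{"dx":0.02,"dy":-0.001,"dz":0.002,"turn":0},{"dx":0.012,"dy":0,"dz":0.002,"turn":0},{"dx":0,"dy":0,"dz":0,"turn":0}]'
python3 - <<'E'
from h import *
togo([.6255,.2355,.017],-63)
im=arm.snapshot("wrist"); cv2.imwrite("pics/w4.png",im[:,:,::-1])
E
```

```text
time_s: 12.35
tool_pos: [0.6256, 0.2343, 0.0197]
tool_rot: [0.707, 0.164, -0.668, 0.16]
wrist_force: [-0.3, -0.5, -1.1]
opening: 0.0857
tcp [0.6256 0.2343 0.0197] axes [[0.053, 0.446, -0.893], [0.017, -0.895, -0.446], [-0.998, 0.008, -0.055]]
shift mm [ 2.7 -1.2 -0.3] jaw angle -63.5 turn -0.48092536299152755 q6 1.35
```

View pics/w4.png

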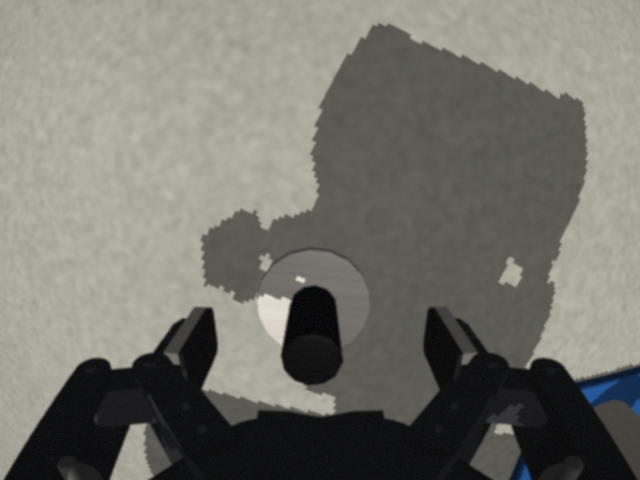

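The handle (313,330) stands between the pads, about 2 mm off centre. I'll close and lift.

```bash
python3 -m creep '[{"dx":0.001,"dy":-0.002,"dz":0,"turn":0},{"dx":0,"dy":0,"dz":0,"turn":0},{"dx":0,"dy":0,"dz":0,"turn":0},{"dx":0,"dy":0,"dz":0,"turn":0},{"dx":0,"dy":0,"dz":0,"turn":0},{"dx":0,"dy":0,"dz":0,"turn":0},{"dx":0,"dy":0,"dz":0,"turn":0},{"dx":0,"dy":0,"dz":0,"turn":0}]' 255
python3 -m creep '[{"dx":0,"dy":0,"dz":0,"turn":0},{"dx":0,"dy":0,"dz":0,"turn":0},{"dx":0,"dy":0,"dz":0,"turn":0},{"dx":0,"dy":0,"dz":0,"turn":0},{"dx":0,"dy":0,"dz":0,"turn":0}]'
python3 -c "
from h import *
togo([.6255,.2355,.017],-63)"
```

```text
time_s: 13.07
tool_pos: [0.6274, 0.2371, 0.0238]
tool_rot: [0.71, 0.164, -0.666, 0.16]
wrist_force: [0.4, 0.7, -1.8]
opening: 0.0205
time_s: 13.48
tool_pos: [0.6271, 0.237, 0.0234]
tool_rot: [0.71, 0.164, -0.666, 0.16]
wrist_force: [-0.7, 0.5, -0.4]
opening: 0.0207
tcp [0.6271 0.237  0.0234] axes [[0.058, 0.446, -0.893], [0.019, -0.895, -0.446], [-0.998, 0.009, -0.061]]
shift mm [6.3 0.5 2.5] jaw angle -63.5 turn -0.49070487537446184 q6 1.35
```

```bash
python3 -m creep '[{"dx":-0.01,"dy":0,"dz":0,"turn":0},{"dx":-0.02,"dy":0,"dz":0,"turn":0},{"dx":-0.03,"dy":0,"dz":0,"turn":0},{"dx":-0.03,"dy":0,"dz":0,"turn":0},{"dx":-0.03,"dy":0,"dz":0,"turn":0},{"dx":-0.02,"dy":0,"dz":0,"turn":0},{"dx":0,"dy":0,"dz":0,"turn":0}]'
python3 -c "
from h import *
togo([.603,.001,.16],-63)"
```

```text
time_s: 14.07
tool_pos: [0.6167, 0.2336, 0.1694]
tool_rot: [0.707, 0.164, -0.669, 0.16]
wrist_force: [1.5, 0.9, -0.4]
opening: 0.0207
tcp [0.6167 0.2336 0.1694] axes [[0.052, 0.446, -0.893], [0.017, -0.895, -0.446], [-0.999, 0.008, -0.054]]
shift mm [  4.7 201.9 116.5] jaw angle -63.5 turn -0.4877032990278849 q6 1.35
```

```bash
python3 -m creep '[{"dx":0,"dy":0.02,"dz":0.012,"turn":0},{"dx":0,"dy":0.033,"dz":0.019,"turn":0},{"dx":0,"dy":0.033,"dz":0.019,"turn":0},{"dx":0,"dy":0.033,"dz":0.019,"turn":0},{"dx":0,"dy":0.033,"dz":0.019,"turn":0},{"dx":0,"dy":0.02,"dz":0.012,"turn":-0.5},{"dx":0,"dy":0,"dz":0,"turn":0},{"dx":0,"dy":0,"dz":0,"turn":0}]'
python3 - <<'E'
from h import *
togo([.603,.001,.0934],-63)
im=arm.snapshot("side"); cv2.imwrite("pics/s4.png",cv2.resize(im[110:290,280:460],None,fx=3.3,fy=3.3,interpolation=cv2.INTER_CUBIC)[:,:,::-1])
im=arm.snapshot("wrist"); cv2.imwrite("pics/w5.png",im[:,:,::-1])
E
```

```text
time_s: 14.73
tool_pos: [0.601, 0.0292, 0.1608]
tool_rot: [0.706, 0.169, -0.668, 0.164]
wrist_force: [0.1, -0.0, -1.9]
opening: 0.0204
tcp [0.601  0.0292 0.1608] axes [[0.05, 0.458, -0.887], [0.019, -0.889, -0.458], [-0.999, 0.006, -0.053]]
shift mm [66.9 25.5 14.7] jaw angle -62.7 turn 0.289085112653936 q6 0.99
```

View pics/s4.png

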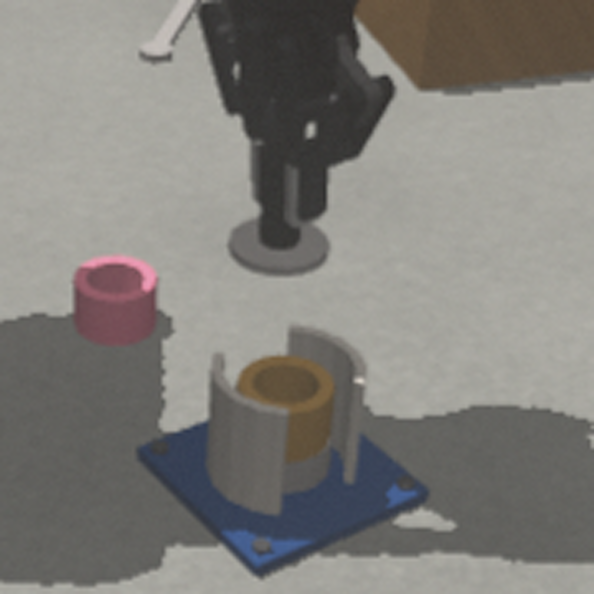

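View pics/w5.png

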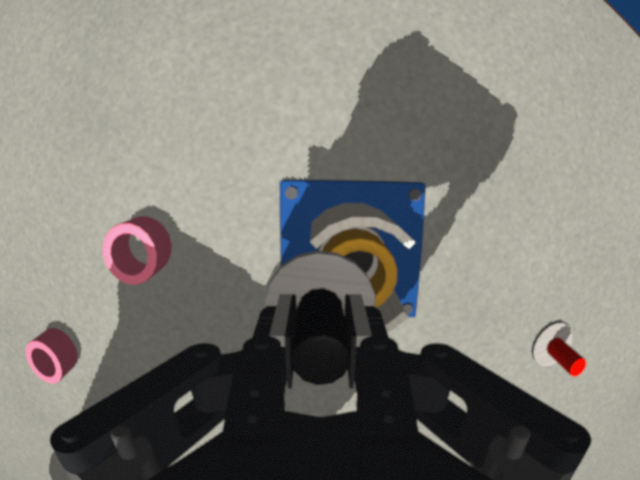

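The side view shows the cap held level by its black handle, with the brass ring seated in the pocket. In the wrist view the plate centre is at about (321,304) and the handle top at (321,360). Next I'll find the cap axis relative to the TCP.

```bash
python3 - <<'E'
from h import *
for p,z in [((321,304),.1434),((321,360),.193),((357,268),.07),((348,247),.01)]: print(ray("wrist",p,z).round(4))
E
python3 -m creep '[{"dx":0,"dy":0.018,"dz":0.01,"turn":0.3},{"dx":0.01,"dy":0.007,"dz":0.004,"turn":0},{"dx":0.015,"dy":0,"dz":0,"turn":0},{"dx":0,"dy":0,"dz":0,"turn":0},{"dx":0,"dy":0,"dz":0,"turn":0}]'
python3 -c "
from h import *
togo([.603,.001,.0934],-63)"
```

```text
[0.5999 0.0289 0.1434]
[0.5991 0.0289 0.193 ]
[0.6068 0.0046 0.07  ]
[0.6057 0.0055 0.01  ]
time_s: 15.25
tool_pos: [0.602, 0.0084, 0.1328]
tool_rot: [0.706, 0.171, -0.668, 0.165]
wrist_force: [0.6, 0.7, -0.3]
opening: 0.0207
tcp [0.602  0.0084 0.1328] axes [[0.05, 0.462, -0.885], [0.022, -0.887, -0.462], [-0.999, 0.004, -0.054]]
shift mm [39.2  6.9  4.7] jaw angle -62.5 turn 0.522844294451744 q6 0.95
```

```bash
python3 -m creep '[{"dx":0.01,"dy":0.006,"dz":0.001,"turn":0.3},{"dx":0.012,"dy":0.001,"dz":0.001,"turn":0},{"dx":0.004,"dy":0,"dz":0,"turn":0},{"dx":0,"dy":0,"dz":0,"turn":0}]'
python3 -c "
from h import *
togo([.6045,.002,.0934],-63)"
```

```text
time_s: 15.58
tool_pos: [0.6058, 0.0042, 0.1054]
tool_rot: [0.706, 0.171, -0.667, 0.164]
wrist_force: [0.3, -0.1, -2.3]
opening: 0.0202
tcp [0.6058 0.0042 0.1054] axes [[0.051, 0.46, -0.886], [0.022, -0.888, -0.46], [-0.998, 0.004, -0.056]]
shift mm [11.8  1.3  2.9] jaw angle -62.6 turn 0.4098822639489015 q6 0.94
```

```bash
python3 -m creep '[{"dx":0.005,"dy":0.001,"dz":0.003,"turn":0},{"dx":0.004,"dy":0,"dz":0,"turn":0},{"dx":0,"dy":0,"dz":0,"turn":0}]'
python3 -m creep '[{"dx":0.002,"dy":0,"dz":0,"turn":0}]'
python3 -m creep '[{"dx":0.002,"dy":0,"dz":0,"turn":0}]'
```

```text
time_s: 15.83
tool_pos: [0.6045, 0.0024, 0.0959]
tool_rot: [0.706, 0.171, -0.667, 0.165]
wrist_force: [0.3, 0.0, -1.3]
opening: 0.0203
time_s: 15.92
tool_pos: [0.6049, 0.0024, 0.0943]
tool_rot: [0.707, 0.171, -0.667, 0.165]
wrist_force: [0.1, 0.6, -1.4]
opening: 0.0207
time_s: 16.0
tool_pos: [0.6053, 0.0024, 0.0932]
tool_rot: [0.707, 0.171, -0.666, 0.165]
wrist_force: [-6.4, 0.6, 15.5]
opening: 0.0202
```

Contact came at TCP z 0.0932, as predicted (0.0934). I'll release and retreat.

```bash
python3 -m creep '[{"dx":0,"dy":0,"dz":0,"turn":0},{"dx":0,"dy":0,"dz":0,"turn":0},{"dx":0,"dy":0,"dz":0,"turn":0},{"dx":0,"dy":0,"dz":0,"turn":0},{"dx":0,"dy":0,"dz":0,"turn":0},{"dx":0,"dy":0,"dz":0,"turn":0},{"dx":0,"dy":0,"dz":0,"turn":0},{"dx":0,"dy":0,"dz":0,"turn":0}]' 0
python3 -m creep '[{"dx":-0.01,"dy":0,"dz":0,"turn":0},{"dx":-0.025,"dy":0,"dz":0,"turn":0},{"dx":-0.035,"dy":0,"dz":0,"turn":0},{"dx":-0.035,"dy":0,"dz":0,"turn":0},{"dx":-0.03,"dy":0,"dz":0,"turn":0},{"dx":0,"dy":-0.03,"dz":0,"turn":0},{"dx":0,"dy":-0.035,"dz":0,"turn":0},{"dx":0,"dy":-0.035,"dz":0,"turn":0}]'
python3 -m creep '[{"dx":0,"dy":-0.035,"dz":0,"turn":0},{"dx":0,"dy":-0.02,"dz":0,"turn":0},{"dx":0,"dy":0,"dz":0,"turn":0},{"dx":0,"dy":0,"dz":0,"turn":0}]'
python3 - <<'E'
from h import *
t=arm.snapshot("top"); s=arm.snapshot("side")
f=lambda i,x,y:cv2.resize(i[y:y+130,x:x+130],(390,390),interpolation=cv2.INTER_CUBIC)
cv2.imwrite("pics/end.png",np.hstack([f(t,270,115),f(s,300,150)])[:,:,::-1])
E
```

```text
time_s: 16.67
tool_pos: [0.6069, 0.0022, 0.0953]
tool_rot: [0.709, 0.17, -0.664, 0.165]
wrist_force: [0.0, -0.6, 0.9]
opening: 0.0853
time_s: 17.33
tool_pos: [0.5537, 0.0844, 0.2399]
tool_rot: [0.71, 0.166, -0.664, 0.163]
wrist_force: [0.6, 1.1, -0.2]
opening: 0.0854
time_s: 17.67
tool_pos: [0.5245, 0.1404, 0.2442]
tool_rot: [0.712, 0.168, -0.662, 0.164]
wrist_force: [0.1, -0.2, -0.3]
opening: 0.0854
```

View pics/end.png

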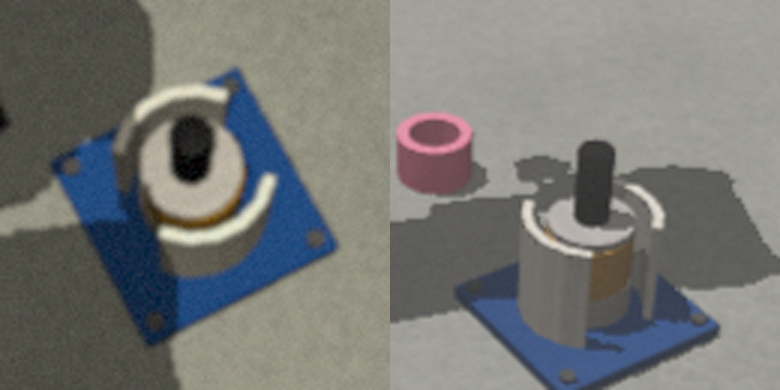

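```bash
python3 - <<'E'
from h import *
print(ray("top",(270+193/3,115+168/3),.076).round(4),ray("top",(270+192/3,115+130/3),.126).round(4))
arm.close_job()
E
```

```text
[ 6.011e-01 -6.000e-04  7.600e-02] [ 0.6041 -0.      0.126 ]
the job is handed in; nothing more can be done
```

The brass spacer is stacked on the body and the black-handled cap is on the spacer, handle up. I set both down by touch, released them, and handed the job in at about 18 s; no verdict is reported.

**Final checks:**
- **Pocket centre:** the top camera put it at about (0.602, -0.001).
- **Spacer:** the top camera put it at (0.600, 0.000) before the cap went on.
- **Cap:** in the last top picture its plate is at (0.601, -0.001) and its handle top at (0.604, 0.000). That is within 3 mm of the axis and about 0.06 rad of vertical, read by eye from a crop. The side view shows the plate lying flat.
- **Seating heights:** contact came at the expected TCP heights, about 0.041 m for the spacer and 0.093 m for the cap.
- **Gripper:** it was open and well clear of the stack.

**What disagreed or went less well:**
- The wrist camera placed the nest 4–7 mm away from the top camera's value. I aimed between the two; either is within the 14 mm tolerance.
- The tool tilt drifted to about 0.06 rad by the time I gripped the cap. It was nearly the same at placing, so the cap went down flat.
- Setting the spacer down took several small pushes, one of which peaked at 50 N on the wrist sensor, below its 120 N limit.

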